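Lay the mould half down against the stop

ROBOT

A 6-joint arm with a two-finger parallel gripper is mounted at the origin on the work surface. World frame = base frame: x ahead of the robot, y to its left, z up, the work surface at z = 0. Lengths are in m, angles in rad, forces in N, time in s.
With the tool pointing down it reaches from about 0.275 to 0.875 m from the base axis. Payload 12.5 kg.
Tool frame: the origin (TCP) lies on the centre line of the jaws, within the pads' length; the fingertips stand r.finger_overhang ahead of it and the grasp point (between the pads) lies 3 mm ahead of it (r.finger_overhang is the distance from the TCP to the fingertips, in m); z points along the fingers, y is the line along which they close (so a half turn about z gives the same grasp; the last joint's range is limited). The gripper opens to 85 mm and grips with 20 to 120 N. Pads are 22 mm wide; open, the fingers measure 114 mm over their backs; the gripper's body (76 mm by 85 mm) begins 54 mm behind the grasp point. The pads swing forward as they close: fully open they stand 13 mm farther back than shut.
Start: joints at [1.257, 0.351, 1.652, -0, 1.139, -0.085], TCP at [0.125, 0.536, 0.253] pointing down, gripper open.
Joint ranges: [-2.75, 2.75], [-0.79, 2.1], [0.01, 2.65], [-1.57, 4.71], [0.07, 3.14], [-2.87, 2.87]. Speed limits (rad/s): [2.22, 2.22, 2.79, 3.14, 3.14, 3.14].

INTERFACE

Orientations are given as a unit quaternion [x, y, z, w].
In Python, from cell import r, optics gives the robot as it stands. The module is installed in compiled form; this text tells all that it offers. Calls block until the motion is done:
- r.move_to(position, orientation): joint-space move of the TCP to a pose.
- r.move_linear(position, rot=None, vel=0.15): straight line of the TCP; rot=None keeps the orientation; vel is the mean speed in m/s.
- r.set_joints(angles): joint-space move.
- r.set_gripper(opening, squeeze=None): opening from 0.0 (shut) to 1.0 (fully open); squeeze is the grip in N (None keeps the last); returns when the fingers have stopped.
- r.sleep(seconds).
- r.inverse_kinematics(position, orientation): joint angles nearest the present ones, or None.
- optics.get_image(name): name is "scene" or "top"; returns a dict with "pixels" (400x640x3 uint8, red, green, blue), "depth" (400x640 float32, m along the optical axis (not along the pixel's ray), 0 where there is no reading), "fx", "fy", "cx", "cy" (pixels), "D" ([k1, k2, p1, p2, k3] as OpenCV has them; the pictures are not rectified), "camera_from_world" (4x4, takes a point from world to camera coordinates). Camera axes: x right, y down, z forward; pixel columns grow to the right and rows downward; lengths in m; the calibration is good to about 2 mm. A picture is of the moment at which its call begins.
A pose or a line that the arm cannot do raises r.PlanningError and nothing moves.
- r.hand_in(): hands the job in; it is judged then, once.
Readings, each from a call of its own:
- r.current_t(): time.
- r.current_q(): joint angles.
- r.current_qvel(): joint speeds.
- r.current_effort(): joint torques, N m.
- r.current_tool_pos(): TCP position.
- r.current_ee_rot(): TCP orientation.
- r.current_contact_force(): force on the tool from outside, world axes, zero at the start.
- r.current_torque(): the same for the moment, N m.
- r.current_opening(): opening from 0.0 (shut) to 1.0 (fully open).
- r.current_finger_force(): force on a finger pad.
Only numpy, scipy, OpenCV 4.12 (cv2) and the standard library are available. Lean on these libraries where they do the work, as an engineer would, in place of code of your own. Each camera call takes 0.05 s, during which the arm holds its last target. There are 200 camera calls.

TASK

A metal mould half stands on end on the wooden board. Push it over with the fingertips so that it lies flat on the board with its hollow face up, then push it along the board until its leading end (the one that was on top) sits flush and square against the yellow stop bar, with its whole width behind the bar. Only push it, never lift or carry it, and leave the other things on the board where they are.

Things in the scene. Friction and masses are not known exactly. Their poses are not given: they have to be found in the camera images.
- board: Fixed wooden turn-over board, 340 mm (its x) by 310 mm (its y), 12 mm thick, lying flat on the table. Origin at the centre of its underside, on the table. Its +x axis points along the board from the standing mould half towards the stop bar; z up. Position and yaw vary.
- stop (a point): Fixed on the board: middle of the stop bar's face towards the mould half, at the board's top surface (12 mm above the table); 115 mm from the board's centre along its +x. Axes as the board's. The yellow bar is 160 mm long (board y), 14 mm thick (behind this point) and rises 16 mm above the board.
- mould: Loose aluminium mould half, 46 mm thick (its x), 84 wide (y), 110 tall (z), about 0.6 kg, starting on end, its back (+x) to the stop bar within 7 degrees. Origin: centre of the end it stands on. Front (-x) is the hollow face: dark recess 8 mm deep, 56 wide, 14 to 88 mm up, a solid rim 22 mm tall above it. Lying hollow face up, its x points down and its z towards the stop.
- mould_top (a point): Centre of the mould half's top end (110 mm from its origin along its z), the end that must finally meet the stop bar. Axes as the mould half's. Once it has fallen, about 50 to 80 mm are left from here to the stop bar; it slides there under a push of under 10 N.
- mould_mid (a point): Centre of the mould half and of its mass, 55 mm from its origin along its z. Axes as the mould half's. 67 mm above the table when it stands, 35 mm when it lies. Pushed on the rim near its top it tips instead of sliding; past about 23 degrees it falls by itself, turning about its far lower edge, which slips only a few mm.
- jar: Loose closed jar with a red lid, 44 mm across, 55 mm tall, standing near a long edge of the board. Origin at the centre of its underside. Leave alone.
- hub: Loose dark steel hub casting, flange 48 mm across, 40 mm tall, standing near a long edge of the board. Origin at the centre of its underside. Leave alone.
- crucible: Loose small terracotta crucible cup, 48 mm across, 50 mm tall, standing near a long edge of the board. Origin at the centre of its underside. Leave alone.
Mind the look-alikes: they are no part of the job. Several things have the shape of the mould; the one meant has the colours described above.

How it is judged:
At the end, for the whole second after the job is handed in: The mould half lies at rest flat on the board (within 5 degrees), hollow face up, its former top end within 6 mm of the stop bar's face, square to it within 5 degrees and not more than 40 mm off the bar's middle sideways; the jar, hub and crucible are each within 15 mm of where they started (angle between mould's own x axis and vertical above 3.05 rad and height (world z) of mould_mid between 0.03 and 0.04 m and x of mould_top in the frame of stop between -0.006 and 0.004 m and y of mould_top in the frame of stop between -0.04 and 0.04 m and angle between the z axis of mould and the x axis of board, either way round below 0.09 rad and linear speed of mould below 0.01 m/s and distance of each of jar, hub, crucible from where it was at the start of the episode below 0.015 m); the robot touches nothing.
It fails at once if the mould half is lifted or carried (its middle rises 18 mm above its standing height) (height (world z) of mould_mid above 0.085 m).
It fails at once if the mould half is lifted while lying flat (its middle rises 15 mm above its lying height) (angle between mould's own x axis and vertical above 3 rad and height (world z) of mould_mid above 0.05 m).
It fails at once if the jar, hub or crucible is moved by more than 15 mm (distance of any of jar, hub, crucible from where it was at the start of the episode above 0.015 m).
It also fails if it takes over 42 s, if anything falls off the work surface, if the arm or the gripper's body presses on something with over 40 N, if the wrist force passes 120 N, or if a joint passes its speed limit or range.

## Working session

There is one attempt and no reset: what is moved stays moved. The work goes in short steps, each a Python script; the robot and the scene stay as the last script left them, time stands still between calls to the robot, and variables do not carry over. Pictures are saved under pics/ and viewed, at most 10 in all, crops included, and the job is handed in when it is done.

```bash
mkdir -p pics; python3 - <<'E'
from cell import r, optics
import cv2,numpy as np,pickle
d={}
for n in("scene","top"):
    d[n]=optics.get_image(n); cv2.imwrite(f"pics/{n}0.png",d[n]["pixels"][:,:,::-1])
    print(n,np.linalg.inv(d[n]["camera_from_world"]).round(3).tolist(),d[n]["fx"],d[n]["D"],(d[n]["depth"]>0).mean())
pickle.dump(d,open("im0.pkl","wb"))
print(r.finger_overhang,r.current_t(),r.current_ee_rot())
E
```

```text
scene [[0.517, 0.618, -0.593, 0.973], [0.856, -0.369, 0.362, -0.292], [0.005, -0.694, -0.72, 0.586], [0.0, 0.0, 0.0, 1.0]] 365.6042443423421 [0.01466588 0.         0.         0.         0.        ] 0.99601171875
top [[-0.095, -0.969, 0.23, 0.331], [-0.995, 0.091, -0.028, -0.018], [0.007, -0.232, -0.973, 1.201], [0.0, 0.0, 0.0, 1.0]] 499.8117238043722 [-0.13981177  0.          0.          0.          0.        ] 0.99578515625
0.022 0.1 [ 1.14130693e-01  9.93465616e-01 -4.94547438e-04 -1.04189562e-04]
```

View pics/scene0.png

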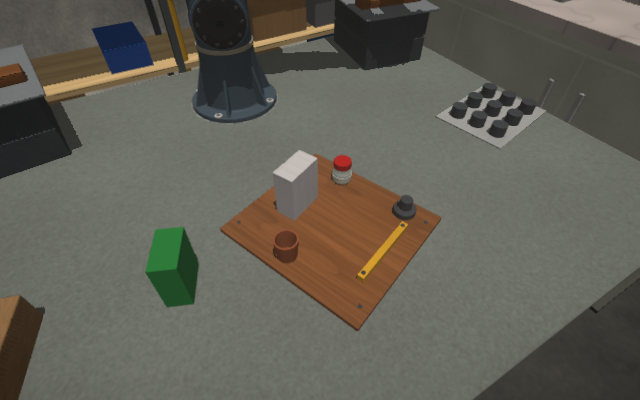

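View pics/top0.png

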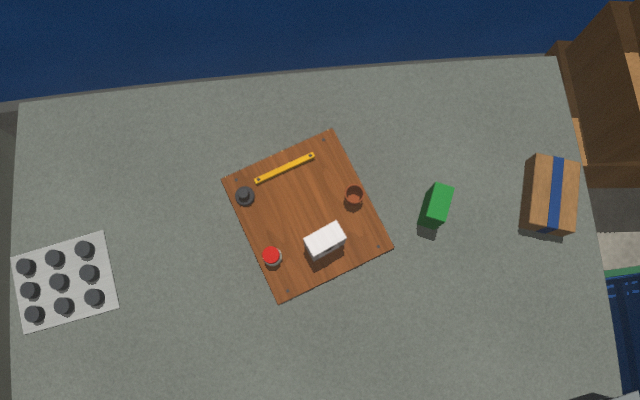

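The top view shows the mould's bright top end at about (325,238), with the hollow front facing image-down, towards the robot. The yellow bar runs (257,181)-(313,155), the jar is at (272,257), the hub at (245,196) and the crucible at (354,196). In the scene view the mould is at (297,185) and the bar runs (360,275)-(405,225).

```bash
cat > h.py <<'E'
import cv2,numpy as np
def cam(d):
    K=np.array([[d["fx"],0,d["cx"]],[0,d["fy"],d["cy"]],[0,0,1]]);T=np.linalg.inv(d["camera_from_world"]);return K,np.array(d["D"],float),T
def dirs(d,px):
    K,D,T=cam(d);u=cv2.undistortPoints(np.float64(px).reshape(-1,1,2),K,D).reshape(-1,2)
    return T[:3,3],np.c_[u,np.ones(len(u))],T[:3,:3]
def onz(d,px,z):
    o,u,R=dirs(d,px);w=u@R.T;return o+w*((z-o[2])/w[:,2])[:,None]
def cloud(d,mask=None):
    v,u=np.nonzero((d["depth"]>0)&(True if mask is None else mask))
    o,n,R=dirs(d,np.c_[u,v]);return o+(n*d["depth"][v,u][:,None])@R.T,np.c_[u,v]
def big(mask):
    n,l,s,c=cv2.connectedComponentsWithStats(mask.astype(np.uint8));return l==1+np.argmax(s[1:,4])
def tri(da,pa,db,pb):
    oa,ua,Ra=dirs(da,pa);ob,ub,Rb=dirs(db,pb);out=[]
    for x,y in zip(ua@Ra.T,ub@Rb.T):
        s=np.linalg.lstsq(np.c_[x,-y],ob-oa,rcond=None)[0];out.append((oa+s[0]*x+ob+s[1]*y)/2)
    return np.array(out)
def rect(p):
    c,s,a=cv2.minAreaRect(np.float32(p[:,:2]*1000));b=cv2.boxPoints((c,s,a));e=[b[1]-b[0],b[2]-b[1]]
    e=max(e,key=np.linalg.norm);return np.round(c,1),np.round(s,1),round(float(np.degrees(np.arctan2(e[1],e[0]))),2)
E
python3 - <<'E'
import pickle;from h import *
D=pickle.load(open("im0.pkl","rb"))
for n in D:
    d=D[n];h=cv2.cvtColor(d["pixels"],cv2.COLOR_RGB2HSV).astype(int);H,S,V=h[...,0],h[...,1],h[...,2]
    y=big((H>18)&(H<32)&(S>150)&(V>120)) if n=="top" else None
    yy=(H>18)&(H<32)&(S>150)&(V>110); yy[:150]=0; y=big(yy)
    P,_=cloud(d,y);print(n,"bar depth z",np.percentile(P[:,2],[5,50,95]).round(4))
    v,u=np.nonzero(y);print(" bar rect z=.028",rect(onz(d,np.c_[u,v],.028)))
    P,px=cloud(d); roi=(P[:,0]>.3)&(P[:,0]<.8)&(abs(P[:,1])<.3)
    m=roi&(P[:,2]>.112)&(P[:,2]<.135)&(S[px[:,1],px[:,0]]<60)
    M=np.zeros((400,640),bool);M[px[m,1],px[m,0]]=1;M=big(M);Q,_=cloud(d,M);v,u=np.nonzero(M)
    print(" mtop depth z",np.percentile(Q[:,2],[5,50,95]).round(4),rect(onz(d,np.c_[u,v],.122)),"px",u.mean().round(1),v.mean().round(1))
    D[n]["mc"]=[u.mean(),v.mean()];v,u=np.nonzero(y);D[n]["yc"]=[u.mean(),v.mean()]
    for nm,mm in(("red",((H<6)|(H>174))&(S>190)&(V>100)),):
        mm=mm.copy();mm[:100]=0;Q,_=cloud(d,big(mm));print(" lid",np.median(Q,0).round(3))
    o=roi&(P[:,2]>.018)&(P[:,2]<.075)
    G=np.zeros((400,640),np.uint8);G[px[o,1],px[o,0]]=1
    k,l,s,c=cv2.connectedComponentsWithStats(G)
    for i in range(1,k):
        if s[i,4]>60: Q,_=cloud(d,l==i);print(" obj",Q.min(0).round(3),Q.max(0).round(3),s[i,4])
    b=(H>3)&(H<16)&(S>100)&(V>50); 
    if n=="top": b[:110]=0;b[320:]=0;b[:,420:]=0
    else: b[:150]=0;b[:,:200]=0;b[:,460:]=0
    b=big(b);v,u=np.nonzero(b);print(" board",rect(onz(d,np.c_[u,v],.012)),"z",np.median(cloud(d,b)[0][:,2]).round(4))
print(tri(D["top"],[D["top"]["mc"],D["top"]["yc"]],D["scene"],[D["scene"]["mc"],D["scene"]["yc"]]).round(4))
E
```

```text
scene bar depth z [0.0192 0.0279 0.0294]
 bar rect z=.028 (array([685.2,  23.5]), array([ 16.4, 163.8]), -69.49)
 mtop depth z [0.1143 0.1219 0.1233] (array([490.9, -54.4]), array([53.9, 92.6]), -65.64) px 295.0 166.9
 lid [0.472 0.07  0.067]
 obj [0.449 0.05  0.018] [0.491 0.091 0.07 ] 482
 obj [ 0.481 -0.1    0.018] [ 0.526 -0.005  0.075] 805
 obj [0.598 0.104 0.018] [0.646 0.151 0.054] 409
 obj [ 0.65  -0.051  0.018] [0.716 0.102 0.031] 615
 obj [ 0.571 -0.157  0.018] [ 0.617 -0.111  0.065] 675
 obj [ 0.517 -0.3    0.018] [ 0.551 -0.283  0.075] 215
 board (array([570.5, -17.6]), array([339.5, 314.3]), 20.3) z 0.012
top bar depth z [0.0177 0.0271 0.0309]
 bar rect z=.028 (array([682.7,  26.9]), array([ 15.9, 160. ]), -69.57)
 mtop depth z [0.118  0.1215 0.1246] (array([487.1, -51.4]), array([46.7, 84.4]), -65.73) px 324.1 237.9
 lid [0.468 0.074 0.066]
 obj [ 0.651 -0.049  0.018] [0.716 0.102 0.034] 408
 obj [ 0.572 -0.155  0.018] [ 0.618 -0.109  0.067] 263
 obj [0.6   0.104 0.018] [0.647 0.151 0.057] 307
 obj [ 0.51  -0.3    0.018] [ 0.557 -0.283  0.075] 103
 obj [ 0.45  -0.099  0.018] [ 0.488 -0.005  0.073] 124
 obj [0.447 0.05  0.018] [0.488 0.094 0.072] 310
 board (array([568.5, -15.9]), array([339.3, 308.5]), 20.45) z 0.0117
[[ 0.4872 -0.0524  0.1168]
 [ 0.6838  0.0252  0.0185]]
```

```bash
cat > p.py <<'E'
import numpy as np
BY=np.radians(20.4); STOP=np.array([.6773,.0230])
MY=np.radians(24.3); MC=np.array([.4883,-.0525])
def q(yaw): p=np.pi/2+yaw/2; return [np.cos(p),np.sin(p),0,0]
def n(y): return np.array([np.cos(y),np.sin(y)])
E
python3 - <<'E'
from cell import r,optics
from p import *; from h import *
oh=r.finger_overhang
f=MC-n(MY)*(.023+.011+.030)
r.set_gripper(.7)
r.move_to([*f,.19],q(MY)); r.move_linear([*f,.104+oh])
for nme in("scene","top"):
    d=optics.get_image(nme);cv2.imwrite(f"pics/{nme}1.png",d["pixels"][:,:,::-1])
    P,_=cloud(d);e=(P[:,:2]-f);a=e@n(MY);b=e@n(MY+np.pi/2)
    m=(abs(a)<.014)&(abs(b)<.07)&(P[:,2]>.03)&(P[:,2]<.16);Q=P[m]
    print(nme,m.sum(),np.percentile(Q[:,2],[0,1,5]),np.percentile(a[m],[2,98]),np.percentile(b[m],[2,98]))
print(r.current_tool_pos(),r.current_opening(),r.current_contact_force(),r.current_t(),r.current_q())
E
```

```text
scene 413 [0.10950827 0.11071453 0.11438954] [-0.01022306  0.01255428] [-0.05858803  0.04823529]Traceback (most recent call last):
  File "<stdin>", line 11, in <module>
    return _quantile_unchecked(
        a, q, axis, out, overwrite_input, method, keepdims, weights)
    return _ureduce(a,
                    func=_quantile_ureduce_func,
    ...<5 lines>...
                    overwrite_input=overwrite_input,
                    method=method)
    r = func(a, **kwargs)
    result = _quantile(arr,
                       quantiles=q,
    ...<2 lines>...
                       out=out,
                       weights=wgt)
    slices_having_nans = np.isnan(arr[-1, ...])
                                  ~~~^^^^^^^^^
IndexError: index -1 is out of bounds for axis 0 with size 0
```

View pics/scene1.png

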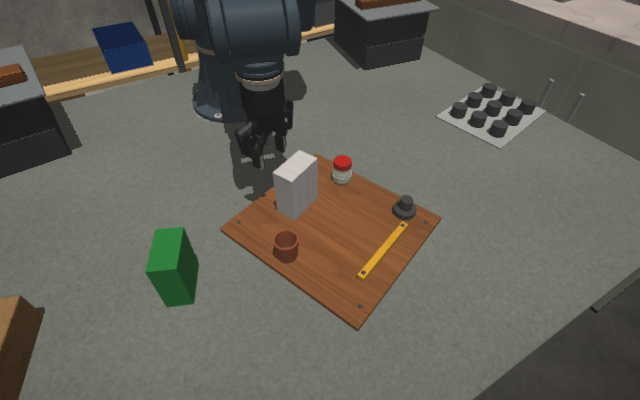

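The arm stands behind the mould at about (265,140), and the fingertips are at z ≈ 0.110, level with the rim. Next I tip it.

```bash
python3 - <<'E'
from cell import r,optics
from p import *; from h import *
p0=np.array(r.current_tool_pos());u=np.array([*n(MY),0]);s=0;c=None
def F(): return -float(np.dot(r.current_contact_force(),u))
b=F()
while s<.085:
    s+=.004 if c is None else .006
    z=0 if c is None else min(.009,(s-c)*.35)
    r.move_linear(p0+u*s+[0,0,z],vel=.06)
    f=F()-b;print(round(s,3),round(f,2),end="; ")
    if c is None and f>.6: c=s
    if c is not None and s-c>.030 and abs(f)<.15: break
r.sleep(.8)
r.move_linear(p0+u*(s-.02)+[0,0,.06],vel=.15)
print(c,r.current_t())
for nme in("scene","top"):
    d=optics.get_image(nme);cv2.imwrite(f"pics/{nme}2.png",d["pixels"][:,:,::-1])
E
```

```text
0.004 -0.62; 0.008 -0.57; 0.012 -0.57; 0.016 0.2; 0.02 0.73; 0.026 1.37; 0.032 1.63; 0.038 0.91; 0.044 1.15; 0.05 0.64; 0.056 0.59; 0.062 0.37; 0.068 -0.02; 0.02 8.2083
```

View pics/scene2.png

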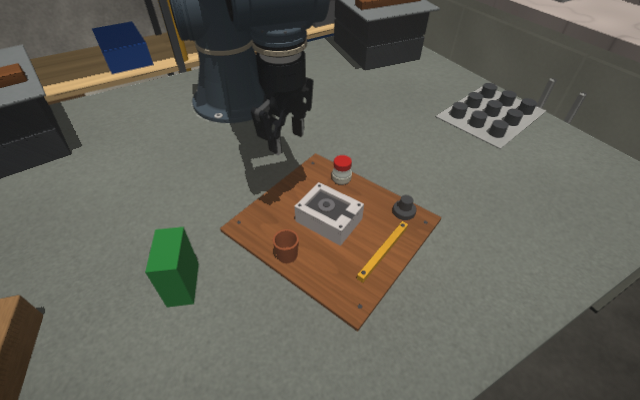

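It has fallen flat with the hollow face up, around (328,212) in the scene view. Now I locate it and push.

```bash
cat >> h.py <<'E'
def mould(d):
    P,px=cloud(d);S=cv2.cvtColor(d["pixels"],cv2.COLOR_RGB2HSV)[...,1]
    m=(P[:,0]>.42)&(P[:,0]<.72)&(P[:,1]>-.11)&(P[:,1]<.1)&(P[:,2]>.053)&(P[:,2]<.065)&(S[px[:,1],px[:,0]]<60)
    M=np.zeros((400,640),bool);M[px[m,1],px[m,0]]=1;M=big(M);v,u=np.nonzero(M)
    return rect(onz(d,np.c_[u,v],.058)),np.median(cloud(d,M)[0][:,2]).round(4)
E
python3 - <<'E'
from cell import r,optics
from p import *; from h import *
for k in("scene","top"): print(mould(optics.get_image(k)))
print(r.current_tool_pos(),r.inverse_kinematics([*(STOP-n(BY)*.22),.035+r.finger_overhang],q(BY)) is not None)
E
```

```text
((array([561.8, -21.5]), array([111.9,  88.7]), 24.28), np.float64(0.058))
((array([582.6,  28.5]), array([25.9, 55.7]), -14.02), np.float64(0.0578))
[ 0.47413298 -0.05897022  0.18605095] True
```

```bash
python3 - <<'E'
from cell import r,optics
from p import *; from h import *
v=n(BY+np.pi/2);W=lambda x,z=.028:[*(STOP+n(BY)*x-v*.001),z+r.finger_overhang]
r.move_to(W(-.222,.12),q(BY)); r.move_linear(W(-.222),vel=.12)
u=np.array([*n(BY),0]);F=lambda:-float(np.dot(r.current_contact_force(),u))
b=F()
r.move_linear(W(-.180),vel=.04);print(F()-b)
r.move_linear(W(-.131),vel=.04);print(F()-b)
x=-.131
while x<-.112:
    x+=.002;r.move_linear(W(x),vel=.03);f=F()-b;print(round(x,3),round(f,2),end="; ")
    if f>14: break
r.move_linear(W(x-.03),vel=.08);r.move_linear(W(x-.06,.15),vel=.15)
r.set_joints([1.257,.351,1.652,0,1.139,-.085])
print(r.current_t())
for k in("scene","top"):
    d=optics.get_image(k);cv2.imwrite(f"pics/{k}3.png",d["pixels"][:,:,::-1]);m=mould(d)
    e=m[0][0]/1000-STOP;print(m,"board xy",e@n(BY),e@v)
E
```

```text
1.6448272081155726
1.914346110955727
-0.129 2.2; -0.127 2.72; -0.125 2.49; -0.123 2.04; -0.121 6.74; -0.119 18.81; 17.6917
((array([ 6.273e+02, -4.000e-01]), array([111.6,  87.9]), 20.42), np.float64(0.058)) board xy -0.05502068538192509 -0.004503796188019487
((array([626.2,   2.8]), array([109.5,  83.6]), 20.5), np.float64(0.0577)) board xy -0.054936265018936246 -0.0011210645695914777
```

View pics/scene3.png

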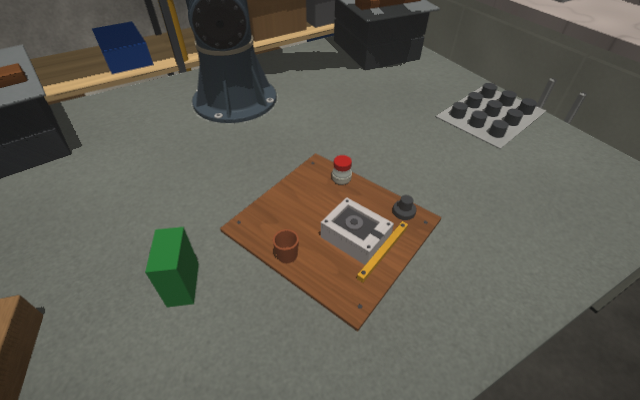

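View pics/top3.png

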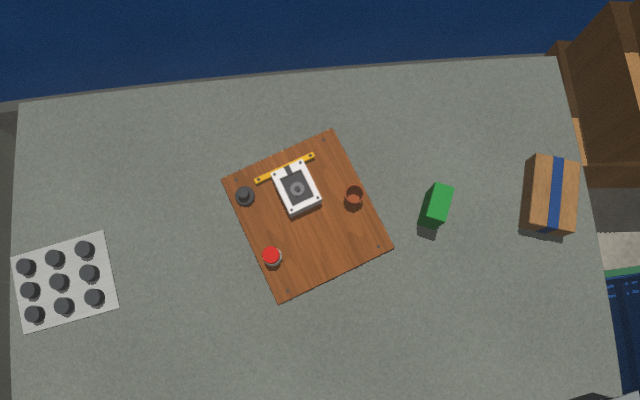

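Both views show the mould flush and square against the bar, centred at (297,187) in the top view. The jar, hub and crucible have not moved.

```bash
python3 -c "
from cell import r
print(r.hand_in())"
```

```text
the job is handed in; nothing more can be done
None
```

I've handed the job in: the mould half lies flat, hollow face up, and the cameras put it flush with the stop bar, within about 0.1° of square and 1–5 mm off its middle. The jar, hub and crucible show no movement, and it took about 18 s; the hand-in returned no verdict.

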